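# Slide a blank plate out over the end of the ledge

### The job

The thin aluminium plate lies so flat on the raised ledge that nobody can get hold of it. Push it, without ever lifting it, until it lies square and flat against the fence along the far side of the ledge and sticks out about 4 cm past the end of the ledge that is beside the low open bin with finished plates in it, so that its edge is free to take. Leave it lying there on the ledge, and leave everything else where it is.

Things in the scene. Friction and masses are not known exactly. Their poses are not given: they have to be found in the camera images.
- ledge: The fixed raised ledge: a dark steel top 120 mm deep (its x) by 320 mm long (its y), with both ends open, on two short legs; the top surface is 45 mm above the desk. A bright steel fence, 10 mm thick and rising 14 mm above the top, runs the whole length of the far (+x) side; its inner face is at x = +50 mm. Origin: centre of the underside, on the desk; the ends of the ledge are at y = +160 and y = -160 mm, the front edge at x = -60 mm.
- plate: The loose aluminium plate, 70 mm (its x) by 150 mm (its y) by 6 mm thick, 0.1 to 0.25 kg, with a 6 mm hole near each corner, lying flat on top of the ledge, a little askew and off the fence; it slides on the ledge with ordinary friction. Origin: centre of its underside. Flush against the fence its origin is at x = +15 mm of the ledge; with 40 mm sticking out it is at y = +125 or -125 mm of the ledge.
- bin: The low open dark grey plastic bin, fixed to the desk, 120 mm by 100 mm and 30 mm high (lower than the ledge), with two finished aluminium plates lying in it; it stands past one end of the ledge, either one, about 30 mm away from it. Origin: centre of the underside.
- spool: A loose solder spool, blue flanges, 56 mm across and 40 mm high, standing past the other end of the ledge, about 50 mm away from it. Origin: centre of the underside. To be left alone.
- marker: A loose black marker pen, 131 mm long, 17 mm thick, lying on the desk in front of the ledge. To be left alone.
- screw_tin: A loose open tin of screws, 50 x 72 x 22 mm, on the desk in front of the ledge. To be left alone.
- handheld: A loose black flat slab, 150 x 72 x 9 mm, lying on the desk in front of the ledge. To be left alone.
- tape_roll: A loose roll of buff tape lying flat, 86 mm across, 24 mm high, on the desk to the left. To be left alone.
- pliers: Loose pliers with red grips, 170 mm long, 12 mm high, lying on the desk to the right. To be left alone.
- tape_measure: A loose red tape measure, 64 x 80 x 38 mm, on the desk to the far right. To be left alone.
There are look-alikes about, which are no part of the job. Several things have the shape of the plate; the one meant has the colours described above.

How it is judged:
At the end, for the whole second after the job is handed in: The plate lies flat and at rest on the ledge, square to the fence (within 0.06 rad) and against it (its centre within 5 mm of the flush position), with 25 to 55 mm of its length sticking out past the end of the ledge nearer the bin (x of plate in the frame of ledge above 0.01 m and angle between the y axis of plate and the y axis of ledge, either way round below 0.06 rad and z of plate in the frame of ledge between 0.041 and 0.049 m and angle between plate's own z axis and vertical below 0.04 rad and linear speed of plate below 0.01 m/s and ((y of bin in the frame of ledge above 0 m and y of plate in the frame of ledge between 0.11 and 0.14 m) or (y of bin in the frame of ledge below 0 m and y of plate in the frame of ledge between -0.14 and -0.11 m))); the robot touches nothing.
It fails at once if The plate is lifted more than 10 mm off the ledge (z of plate in the frame of ledge above 0.055 m).
It fails at once if One of the loose bystanders is moved by more than 20 mm (distance of any of spool, marker, screw_tin, handheld, tape_roll, pliers, tape_measure from where it was at the start of the episode above 0.02 m).
It also fails if it takes over 51 s, if anything falls off the work surface, if the arm or the gripper's body presses on something with over 40 N, if the wrist force passes 120 N, or if a joint passes its speed limit or range.

### The arm

A 7-joint arm with a two-finger parallel gripper is mounted at the origin on a cart in front of the work surface, level with it; the furniture and walls round the work are solid. World frame = base frame: x ahead of the robot, y to its left, z up, the work surface at z = 0. Lengths are in m, angles in rad, forces in N, time in s.
With the tool pointing down it reaches from about 0.4 to 0.925 m from the base axis. Payload 5.6 kg.
Tool frame: the origin (TCP) lies midway between the tips of the shut fingers; the grasp point (between the pads) lies 19 mm behind it; z points along the fingers, y is the line along which they close (so a half turn about z gives the same grasp; the last joint's range is limited). The gripper opens to 85 mm and grips with 20 to 120 N. Pads are 22 mm wide; open, the fingers measure 114 mm over their backs; the gripper's body (76 mm by 85 mm) begins 54 mm behind the grasp point. The pads swing forward as they close: fully open they stand 13 mm farther back than shut.
Start: joints at [-1.251, 0.468, -0.012, 1.603, 0.006, 1.071, -0.056], TCP at [0.231, 0.608, 0.231] pointing down, gripper open.
Joint ranges: [-2.53, 2.53], [-0.31, 2.02], [-1.57, 1.55], [0.28, 2.44], [-1.29, 4.43], [0.15, 1.84], [-2.92, 2.92]. Speed limits (rad/s): [2.57, 2.57, 3.14, 3.14, 3.14, 3.14, 3.14].

### API

Orientations are given as a unit quaternion [x, y, z, w].
In Python, from bench import bot gives the robot as it stands.
- The arm moves only by the tool apply_moves, never from a script. Its argument "plan" is a list that holds one entry, the list of rows, each a list of 7 numbers: the turn, a rotation vector about the tool's x, y, z in units of 5 degrees (1.0 is 5 degrees), then the shift along the tool's x, y, z in units of 0.03 m (1.0 is 0.03 m), then the closure in counts, from 0 (fully open) to 255 (shut). In form: [[[ax, ay, az, x, y, z, jaw], ...]]. A call has exactly 5 rows; each row shifts and turns the commanded pose from where the row before left it, along the tool's axes as they then stand; what a row does not reach is not made up. A row lasts 1/12 s, in which the tool goes at most 41.7 mm and 7.16 degrees, less where a joint would pass 70% of its speed; a pose out of reach is approached as far as the arm can. A call with a number of a shift or a turn outside -1 to 1 is refused whole. A call with a gripper value outside its range is refused whole. The fingers move at their own pace and stop on an object; "newtons" is the grip in N (left out, the last holds). Time passes only in rows, so rows that do not move let the fingers close, or fill a call up. It gives the time, the measured TCP pose, the force, the opening and the grip force at its end, in the units of the state.
- bot.get_obs(): the state, without advancing time (a new reading comes with each control period).
- bot.capture(name): name is "scene" or "top" or "wrist"; returns a dict with "image" (480x640x3 uint8, blue, green, red), "fx", "fy", "cx", "cy" (pixels), "rvec" (rotation vector, rad) and "tvec" (3), from world to camera coordinates, as OpenCV has them. Camera axes: x right, y down, z forward; pixel columns grow to the right and rows downward; lengths in m; the calibration is good to about 2 mm. A picture is of the moment at which its call begins. There is no depth.
- bot.hand_in(): hands the job in; it is judged then, once.
The state is a dict: "clock": time; "joints": joint angles; "qvel": joint speeds; "joint_efforts": joint torques, N m; "eef_pos": TCP position; "eef_rot": TCP orientation; "ft_force": force on the tool from outside, world axes, zero at the start; "wrist_torque": the same for the moment, N m; "finger_gap": finger opening in m; "gripper_force": force on a finger pad.
Only numpy, scipy, OpenCV 4.12 (cv2) and the standard library are available. Lean on these libraries where they do the work, as an engineer would, in place of code of your own. Each camera call takes 0.05 s, during which the arm holds its last target. There are 200 camera calls.

## Working session

There is one attempt and no reset: what is moved stays moved. The work goes in short steps, Python scripts to look and compute and a tool call to move; the robot and the scene stay as the last step left them, time stands still between calls to the robot, and variables do not carry over. Pictures are saved under pics/ and viewed, at most 10 in all, crops included, and the job is handed in when it is done.

Besides the shell and the picture viewer there is one more tool, called after "Emit:" as name(argument=value, ...) on one line, values as JSON. apply_moves: Moves the arm, as the interface text tells. Shifts and turns lie within -1 to 1; 1 stands for 0.03 m of shift or 5 degrees of turn. Its arguments: {"type":"object","properties":{"plan":{"type":"array","items":{"type":"array","items":{"type":"array","items":{"type":"number"}}}},"newtons":{"type":"number"}},"required":["plan"]}

```bash
mkdir -p pics; cat > h.py <<'E'
import numpy as np, cv2
from bench import bot
from scipy.spatial.transform import Rotation as R
def ray(c,uv,z):
    M=cv2.Rodrigues(np.array(c["rvec"],float))[0]; t=np.array(c["tvec"],float).ravel()
    o=-M.T@t; d=M.T@np.array([(uv[0]-c["cx"])/c["fx"],(uv[1]-c["cy"])/c["fy"],1.])
    return (o+d*(z-o[2])/d[2])
def proj(c,p):
    K=np.array([[c["fx"],0,c["cx"]],[0,c["fy"],c["cy"]],[0,0,1.]])
    return cv2.projectPoints(np.array(p,float).reshape(-1,3),np.array(c["rvec"],float),np.array(c["tvec"],float),K,None)[0].reshape(-1,2)
E
python3 - <<'E'
from h import *
for n in("top","scene"):
    c=bot.capture(n); cv2.imwrite(f"pics/{n}0.png",c["image"])
    np.save(f"{n}0.npy",c,allow_pickle=True)
    for uv in((0,0),(640,0),(0,480),(640,480),(320,240)): print(n,uv,ray(c,uv,0).round(3))
o=bot.get_obs();print(o["clock"],o["eef_pos"],o["eef_rot"],o["finger_gap"])
E
```

```text
top (0, 0) [1.256 0.854 0.   ]
top (640, 0) [ 1.211 -1.063  0.   ]
top (0, 480) [-0.115  0.8    0.   ]
top (640, 480) [-0.169 -0.925  0.   ]
top (320, 240) [ 0.51  -0.078  0.   ]
scene (0, 0) [-0.286  3.241  0.   ]
scene (640, 0) [3.585 1.367 0.   ]
scene (0, 480) [-0.348 -0.412  0.   ]
scene (640, 480) [ 0.735 -0.94   0.   ]
scene (320, 240) [ 0.511 -0.023  0.   ]
0.1 [0.23059051 0.60719174 0.23039991] [ 1.80435369e-01  9.83586497e-01 -8.22049185e-04 -7.03029683e-05] 0.08530228807412085
```

View pics/top0.png

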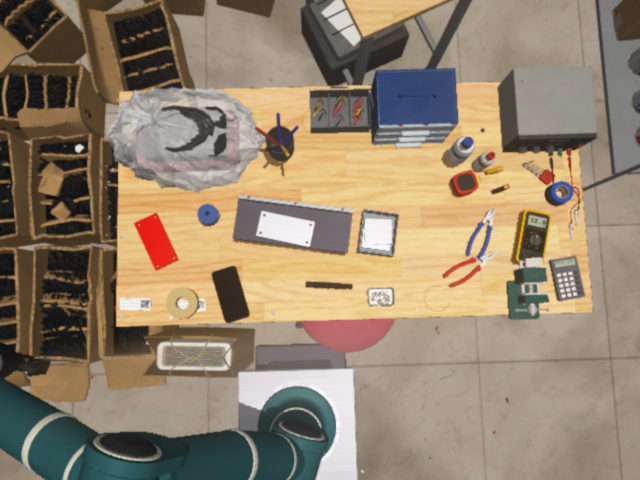

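View pics/scene0.png

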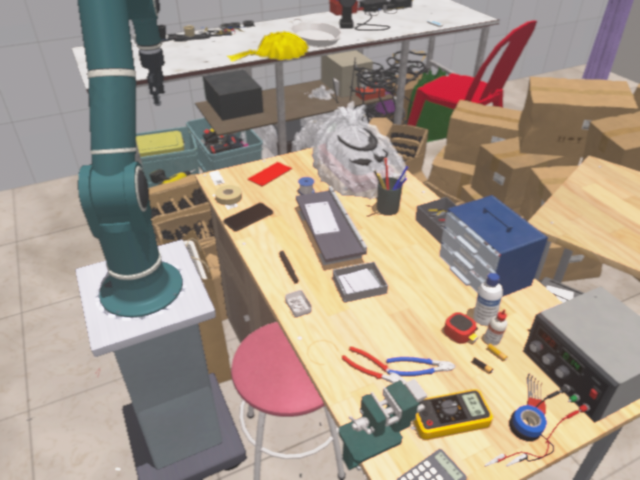

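The top view shows the ledge at (293,224), with the bin beside its right (-y) end at (378,232) and the spool at the left end (208,214). Things that could be taken for the plate:
- silver plate on the ledge (285,229)
- red plate (157,241)
- black handheld (230,293)
- finished plates in the bin (378,232)

By the description, the silver one on the ledge is the plate. Next I measure it and check it in a close crop.

```bash
cat > m.py <<'E'
from h import *
c=np.load("top0.npy",allow_pickle=True).item(); im=c["image"]
x0,y0,x1,y1=190,180,410,310
hsv=cv2.cvtColor(im,cv2.COLOR_BGR2HSV)
def big(mask,lim):
    m=np.zeros(mask.shape,np.uint8); m[lim[1]:lim[3],lim[0]:lim[2]]=mask[lim[1]:lim[3],lim[0]:lim[2]]*255
    cs=cv2.findContours(m,cv2.RETR_EXTERNAL,cv2.CHAIN_APPROX_NONE)[0]
    return max(cs,key=cv2.contourArea)
S,V=hsv[...,1],hsv[...,2]
pl=big((V>190)&(S<50),(245,202,325,252))
le=big((S<70),(225,190,357,262))
bi=big((S<70),(356,205,402,260))
for n,k,z in(("plate",pl,.051),("ledge",le,.045),("bin",bi,.03)):
    P=np.array([ray(c,p[0],z)[:2] for p in k],np.float32)*1000
    r=cv2.minAreaRect(P); print(n,np.round(r[0],1),np.round(r[1],1),round(r[2],2)); print(np.round(cv2.boxPoints(r)).tolist())
v=cv2.resize(im[y0:y1,x0:x1],None,fx=3.6,fy=3.6,interpolation=cv2.INTER_CUBIC)
for k in(pl,le,bi): cv2.polylines(v,[((k-[x0,y0]+.5)*3.6).astype(int)],True,(0,0,255),1)
cv2.imwrite("pics/crop1.png",v)
E
python3 m.py
```

```text
plate [538.2  18.3] [150.9  70.7] 76.53
[[486.0, -47.0], [555.0, -63.0], [590.0, 83.0], [521.0, 100.0]]
ledge [552.6  -2.8] [322.2 124.2] 81.13
[[466.0, -152.0], [589.0, -172.0], [639.0, 147.0], [516.0, 166.0]]
bin [ 522.8 -239.6] [100.8 119.9] 80.93
[[456.0, -280.0], [574.0, -299.0], [590.0, -199.0], [472.0, -180.0]]
```

View pics/crop1.png

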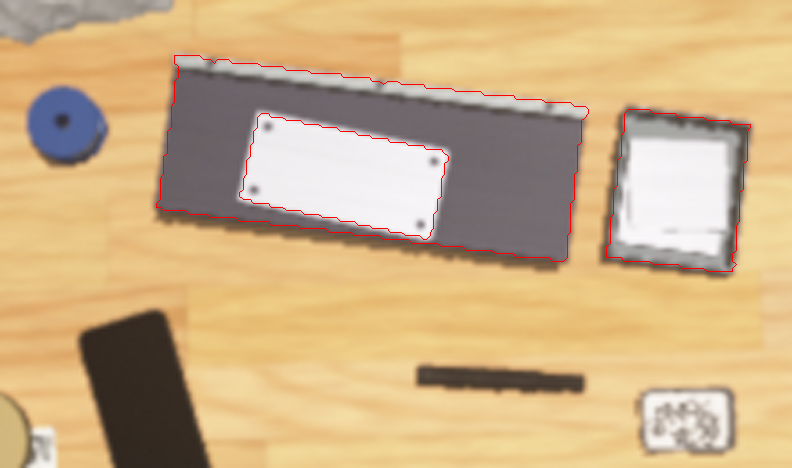

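The crop confirms the plate: silver, four corner holes, lying on the ledge at crop (343,175). The measured sizes match (151x71, 322 long, 120x101). Ledge centre is about (550.5,-2.5) mm with yaw -8.87°. In the ledge frame the plate is at (-15,+19) mm, askew by -4.6°. The bin is at the -y end, so the goal is (15,-125). I start by moving across at height.

Emit:
apply_moves(plan=[[[0,0,-0.47,-0.5,-1,0,0],[0,0,-0.47,-0.5,-1,0,0],[0,0,-0.47,-0.5,-1,0,0],[0,0,-0.47,-0.5,-1,0,0],[0,0,-0.48,-0.5,-1,0,0]]])

```text
clock: 0.52
eef_pos: [0.2608, 0.4412, 0.2308]
eef_rot: [0.077, 0.997, -0.0, -0.0]
ft_force: [0.3, 0.7, 0.7]
finger_gap: 0.0851
gripper_force: 0.0
```

Emit:
apply_moves(plan=[[[0,0,0,-0.55,-1,0,0],[0,0,0,-0.55,-1,0,0],[0,0,0,-0.55,-1,0,0],[0,0,0,-0.55,-1,0,0],[0,0,0,-0.55,-1,0,0]]])

```text
clock: 0.93
eef_pos: [0.3193, 0.2802, 0.2311]
eef_rot: [0.078, 0.997, -0.0, -0.0]
ft_force: [0.1, -0.0, -0.8]
finger_gap: 0.0855
gripper_force: 0.0
```

Emit:
apply_moves(plan=[[[0,0,0,-0.55,-1,0,0],[0,0,0,-0.55,-1,0,0],[0,0,0,-0.55,-1,0,0],[0,0,0,-0.55,-1,0,0],[0,0,0,-0.55,-1,0,0]]])

```text
clock: 1.35
eef_pos: [0.3773, 0.1192, 0.2313]
eef_rot: [0.078, 0.997, 0.0, 0.0]
ft_force: [0.8, 0.3, 0.2]
finger_gap: 0.0852
gripper_force: 0.0
```

```bash
cat > s.py <<'E'
from h import *
o=bot.get_obs(); a=np.radians(-8.87); p=np.array(o["eef_pos"])*1000
d=p[:2]-[550.5,-2.5]; L=R.from_quat(o["eef_rot"]).as_matrix()
print("t",round(o["clock"],2),"ledge xy",round(d@[np.cos(a),np.sin(a)],1),round(d@[-np.sin(a),np.cos(a)],1),"z",round(p[2],1),
 "yaw rel",round(np.degrees(np.arctan2(-L[0,1],L[1,1])-a),2),"tilt",np.round(L[:2,2],3),"F",np.round(o["ft_force"],2),"gap",round(o["finger_gap"]*1000,1))
E
python3 s.py
```

```text
t 1.35 ledge xy -189.9 93.5 z 231.3 yaw rel -0.11 tilt [0. 0.] F [0.84 0.28 0.22] gap 85.2
```

Emit:
apply_moves(plan=[[[0,0,0,-0.62,-0.87,0.3,0],[0,0,0,-0.62,-0.87,0.3,0],[0,0,0,-0.62,-0.87,0.3,0],[0,0,0,-0.62,-0.87,0.3,0],[0,0,0,-0.62,-0.87,0.3,0]]])

```text
clock: 1.77
eef_pos: [0.449, -0.024, 0.1859]
eef_rot: [0.078, 0.997, 0.0, 0.0]
ft_force: [1.1, 0.3, 0.3]
finger_gap: 0.0855
gripper_force: 0.0
```

Emit:
apply_moves(plan=[[[0,0,0,-0.62,-0.87,0.5,0],[0,0,0,-0.62,-0.87,0.5,0],[0,0,0,-0.62,-0.87,0.5,0],[0,0,0,-0.61,-0.87,0.5,0],[0,0,0,-0.61,-0.87,0.5,0]]])

```text
clock: 2.18
eef_pos: [0.5198, -0.1671, 0.1101]
eef_rot: [0.078, 0.997, 0.0, -0.0]
ft_force: [1.0, 0.9, 0.5]
finger_gap: 0.0852
gripper_force: 0.0
```

Emit:
apply_moves(plan=[[[0,0,0,0,0,0.5,0],[0,0,0,0,0,0.5,0],[0,0,0,0,0,0.4,0],[0,0,0,0,0,0.2,0],[0,0,0,0,0,0,0]]])

```text
clock: 2.6
eef_pos: [0.5185, -0.1652, 0.0619]
eef_rot: [0.078, 0.997, 0.0, -0.001]
ft_force: [-0.5, 0.0, -0.3]
finger_gap: 0.0856
gripper_force: 0.0
```

```bash
python3 s.py; python3 - <<'E'
from h import *
c=bot.capture("wrist"); cv2.imwrite("pics/w1.png",c["image"])
E
```

```text
t 2.6 ledge xy -6.5 -165.7 z 61.9 yaw rel -0.09 tilt [-0.003  0.001] F [-0.48  0.03 -0.31] gap 85.6
```

View pics/w1.png

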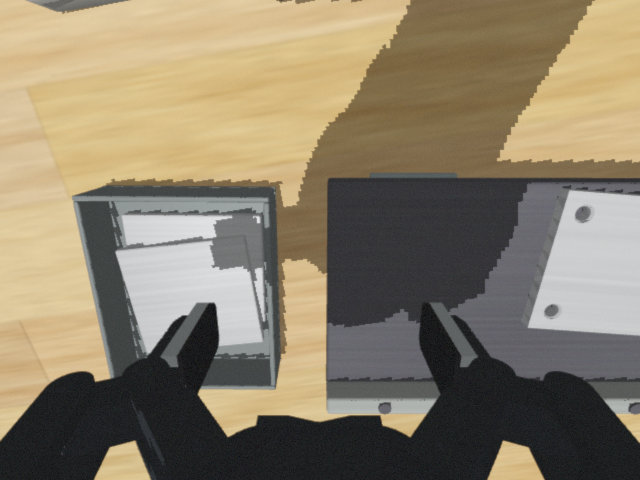

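The wrist view shows one finger over free ledge at (445,335) and the other over the bin at (190,335). The plate is clear at the right (590,260). Next I touch down to find the tip height.

Emit:
apply_moves(plan=[[[0,0,0,0,0,0.3,0],[0,0,0,0,0,0.3,0],[0,0,0,0,0,0.1,0],[0,0,0,0,0,0.04,0],[0,0,0,0,0,0,0]]])

```text
clock: 3.07
eef_pos: [0.5194, -0.1657, 0.0408]
eef_rot: [0.078, 0.997, 0.0, -0.0]
ft_force: [0.4, 0.1, -0.3]
finger_gap: 0.0852
gripper_force: 0.0
```

Emit:
apply_moves(plan=[[[0,0,0,0,0,0.03,0],[0,0,0,0,0,0.03,0],[0,0,0,0,0,0.03,0],[0,0,0,0,0,0.03,0],[0,0,0,0,0,0,0]]])

```text
clock: 3.48
eef_pos: [0.5196, -0.1658, 0.0375]
eef_rot: [0.078, 0.997, 0.0, 0.0]
ft_force: [-0.4, 0.0, -0.1]
finger_gap: 0.0852
gripper_force: 0.0
```

Emit:
apply_moves(plan=[[[0,0,0,0,0,0.02,0],[0,0,0,0,0,0.02,0],[0,0,0,0,0,0.02,0],[0,0,0,0,0,0.02,0],[0,0,0,0,0,0,0]]])

```text
clock: 3.9
eef_pos: [0.5195, -0.1658, 0.035]
eef_rot: [0.078, 0.997, 0.0, -0.0]
ft_force: [0.4, -0.3, 0.5]
finger_gap: 0.085
gripper_force: 0.0
```

Emit:
apply_moves(plan=[[[0,0,0,0,0,0.02,0],[0,0,0,0,0,0.02,0],[0,0,0,0,0,0.02,0],[0,0,0,0,0,0,0],[0,0,0,0,0,0,0]]])

```text
clock: 4.32
eef_pos: [0.5195, -0.1659, 0.0332]
eef_rot: [0.078, 0.997, -0.0, -0.0]
ft_force: [0.0, -0.7, 0.0]
finger_gap: 0.0853
gripper_force: 0.0
```

Emit:
apply_moves(plan=[[[0,0,0,0,0,0.02,0],[0,0,0,0,0,0.02,0],[0,0,0,0,0,0.02,0],[0,0,0,0,0,0,0],[0,0,0,0,0,0,0]]])

```text
clock: 4.73
eef_pos: [0.5196, -0.1658, 0.0319]
eef_rot: [0.078, 0.997, 0.0, 0.0]
ft_force: [-1.6, -0.4, 4.7]
finger_gap: 0.0857
gripper_force: 2.7
```

Contact at TCP z = 32 mm, which matches the 13 mm offset. The working height with open fingers is z ≈ 34.5 mm. I go round to the front of the plate.

Emit:
apply_moves(plan=[[[0,0,0,0,0,-0.5,0],[0,0,0,0,0,-0.5,0],[0,0,0,0.65,0,-0.2,0],[0,0,0,0.65,0.5,0,0],[0,0,0,0.65,0.8,0,0]]])

```text
clock: 5.15
eef_pos: [0.4674, -0.1202, 0.068]
eef_rot: [0.081, 0.997, -0.001, 0.001]
ft_force: [0.4, 1.6, 0.2]
finger_gap: 0.0855
gripper_force: 0.0
```

Emit:
apply_moves(plan=[[[0,0,0,0.65,0.9,0,0],[0,0,0,0,0.9,0,0],[0,0,0,0,0.9,0,0],[0,0,0,0,0.9,0,0],[0,0,0,0,0.9,0,0]]])

```text
clock: 5.57
eef_pos: [0.4698, 0.0196, 0.0676]
eef_rot: [0.078, 0.997, 0.0, 0.0]
ft_force: [0.8, -0.0, 0.2]
finger_gap: 0.0855
gripper_force: 0.0
```

Emit:
apply_moves(plan=[[[0,0,0,0,0.2,0.2,0],[0,0,0,0,0,0.4,0],[0,0,0,0,0,0.3,0],[0,0,0,0,0,0.2,0],[0,0,0,0,0,0,0]]])

```text
clock: 5.98
eef_pos: [0.4696, 0.0232, 0.0332]
eef_rot: [0.079, 0.997, -0.001, -0.001]
ft_force: [0.0, -0.5, 0.6]
finger_gap: 0.0857
gripper_force: 0.0
```

```bash
python3 s.py
```

```text
t 5.98 ledge xy -83.9 12.9 z 33.2 yaw rel -0.2 tilt [-0.003 -0.001] F [ 0.   -0.52  0.62] gap 85.7
```

Emit:
apply_moves(plan=[[[0,0,0,-0.1,0,-0.05,0],[0,0,0,-0.15,0,0,0],[0,0,0,-0.15,0,0,0],[0,0,0,-0.15,0,0,0],[0,0,0,-0.15,0,0,0]]])

```text
clock: 6.4
eef_pos: [0.492, 0.0206, 0.0363]
eef_rot: [0.079, 0.997, 0.0, 0.0]
ft_force: [-1.8, -1.1, 2.3]
finger_gap: 0.0855
gripper_force: 1.3
```

Emit:
apply_moves(plan=[[[0,0,0,-0.15,0,0,0],[0,0,0,-0.15,0,0,0],[0,0,0,-0.15,0,0,0],[0,0,0,-0.15,0,0,0],[0,0,0,-0.1,0,0,0]]])

```text
clock: 6.82
eef_pos: [0.5127, 0.0176, 0.0361]
eef_rot: [0.078, 0.997, 0.0, 0.0]
ft_force: [-3.1, -0.1, 5.3]
finger_gap: 0.0851
gripper_force: 2.7
```

```bash
python3 s.py
```

```text
t 6.82 ledge xy -40.4 14.1 z 36.1 yaw rel -0.11 tilt [0. 0.] F [-3.06 -0.12  5.32] gap 85.1
```

Fz is 5 N upward, so I check whether the fingers are behind the plate or riding on top of it.

```bash
python3 - <<'E'
from h import *
c=bot.capture("wrist"); cv2.imwrite("pics/w2.png",c["image"])
E
```

```text
(no output)
```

View pics/w2.png

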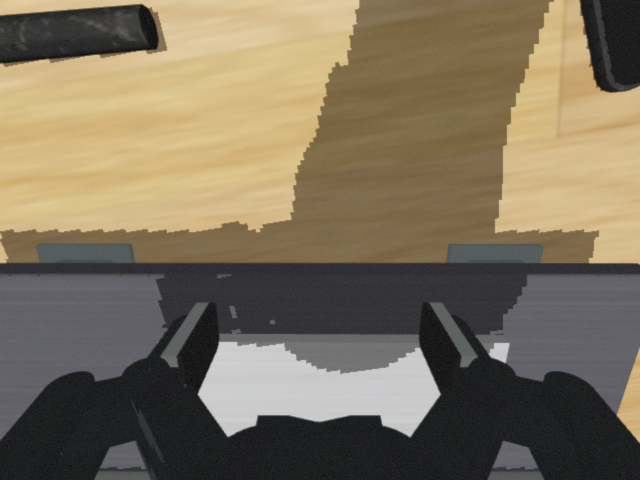

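```bash
python3 - <<'E'
from h import *
c=bot.capture("wrist"); o=bot.get_obs(); L=R.from_quat(o["eef_rot"]).as_matrix(); p=np.array(o["eef_pos"])
for dx in(-11,0,11): print(dx,[proj(c,p+L@np.array([dx,y,-13])/1000).round().tolist() for y in(-43,-57,43,57)])
a=np.radians(-8.87)
for uv in((235,342),(300,333),(400,333),(490,343),(509,343)):
    d=ray(c,uv,.051)[:2]*1000-[550.5,-2.5]; print(uv,round(d@[np.cos(a),np.sin(a)],1),round(d@[-np.sin(a),np.cos(a)],1))
E
```

```text
-11 [[[223.0, 343.0]], [[191.0, 343.0]], [[421.0, 343.0]], [[453.0, 343.0]]]
0 [[[221.0, 321.0]], [[188.0, 321.0]], [[424.0, 321.0]], [[457.0, 321.0]]]
11 [[[218.0, 298.0]], [[185.0, 298.0]], [[426.0, 298.0]], [[460.0, 298.0]]]
(235, 342) -30.9 -23.2
(300, 333) -35.3 4.6
(400, 333) -35.3 47.0
(490, 343) -30.2 85.8
(509, 343) -30.2 94.0
```

The wrist view shows the plate's front edge level at rows 333–343, and the fingertips' leading edges project to row 343. So the fingers are behind the plate, not on top of it, at ledge x ≈ -30. I back off slightly, lower 1.5 mm for a better bite, and push the last 10 mm.

Emit:
apply_moves(plan=[[[0,0,0,0.1,0,0,0],[0,0,0,0,0,0.05,0],[0,0,0,-0.1,0,0,0],[0,0,0,-0.1,0,0,0],[0,0,0,-0.08,0,0,0]]])

```text
clock: 7.33
eef_pos: [0.5176, 0.0168, 0.0343]
eef_rot: [0.078, 0.997, -0.0, -0.0]
ft_force: [-0.5, 0.4, -0.9]
finger_gap: 0.0853
gripper_force: 0.4
```

Emit:
apply_moves(plan=[[[0,0,0,-0.05,0,0,0],[0,0,0,-0.04,0,0,0],[0,0,0,-0.04,0,0,0],[0,0,0,-0.03,0,0,0],[0,0,0,0,0,0,0]]])

```text
clock: 7.75
eef_pos: [0.5222, 0.016, 0.0344]
eef_rot: [0.078, 0.997, 0.0, -0.0]
ft_force: [-1.3, -0.1, -0.3]
finger_gap: 0.0853
gripper_force: 0.5
```

```bash
python3 s.py
```

```text
t 7.75 ledge xy -30.8 13.9 z 34.4 yaw rel -0.12 tilt [-0.  0.] F [-1.34 -0.14 -0.25] gap 85.3
```

Expected flush is near TCP x = -31, so I press on in small steps until the force rises.

Emit:
apply_moves(plan=[[[0,0,0,-0.03,0,0,0],[0,0,0,-0.02,0,0,0],[0,0,0,-0.02,0,0,0],[0,0,0,0,0,0,0],[0,0,0,0,0,0,0]]])

```text
clock: 8.17
eef_pos: [0.5223, 0.016, 0.0342]
eef_rot: [0.078, 0.997, 0.0, -0.002]
ft_force: [-5.6, 1.1, 2.9]
finger_gap: 0.0855
gripper_force: 3.2
```

Flush: it stalled at x = -30.7 with 6 N. Now I back off, lift, shut the fingers and go past the plate's +y end.

Emit:
apply_moves(plan=[[[0,0,0,0.4,0,0,0],[0,0,0,0,0,-0.6,0],[0,0,0,0,0,-0.8,0],[0,0,0,0,0.7,0,255],[0,0,0,-0.5,0.8,0,255]]])

```text
clock: 8.58
eef_pos: [0.534, 0.0587, 0.0782]
eef_rot: [0.08, 0.997, 0.0, 0.001]
ft_force: [-0.4, 1.0, -1.1]
finger_gap: 0.0643
gripper_force: 0.0
```

Emit:
apply_moves(plan=[[[0,0,0,-0.6,0.8,0,255],[0,0,0,-0.6,0.8,0,255],[0,0,0,-0.23,0.7,0,255],[0,0,0,0,0,0,255],[0,0,0,0,0,0,255]]])

```text
clock: 9.0
eef_pos: [0.5883, 0.1225, 0.0765]
eef_rot: [0.077, 0.997, 0.0, 0.001]
ft_force: [-0.4, -1.2, -0.7]
finger_gap: 0.0009
gripper_force: 0.0
```

```bash
python3 s.py; python3 - <<'E'
from h import *
c=bot.capture("wrist"); cv2.imwrite("pics/w3.png",c["image"])
a=np.radians(-8.87)
o=bot.get_obs(); L=R.from_quat(o["eef_rot"]).as_matrix(); p=np.array(o["eef_pos"])
print(proj(c,p).round(), proj(c,[p+L@np.array([-11,-15,0])/1000,p+L@np.array([11,15,0])/1000]).round())
def px(x,y,z): return proj(c,[(550.5+x*np.cos(a)-y*np.sin(a))/1000,(-2.5+x*np.sin(a)+y*np.cos(a))/1000,z])[0].round()
print("exp plate corners",px(-20,94,.051),px(50,94,.051), "ledge end",px(-60,160,.045))
E
```

```text
t 9.0 ledge xy 18.1 129.3 z 76.5 yaw rel 0.03 tilt [0.002 0.   ] F [-0.37 -1.16 -0.66] gap 0.9
[[318. 305.]] [[286. 326.]
 [352. 283.]]
exp plate corners [250. 212.] [258. 334.] ledge end [387. 127.]
```

View pics/w3.png

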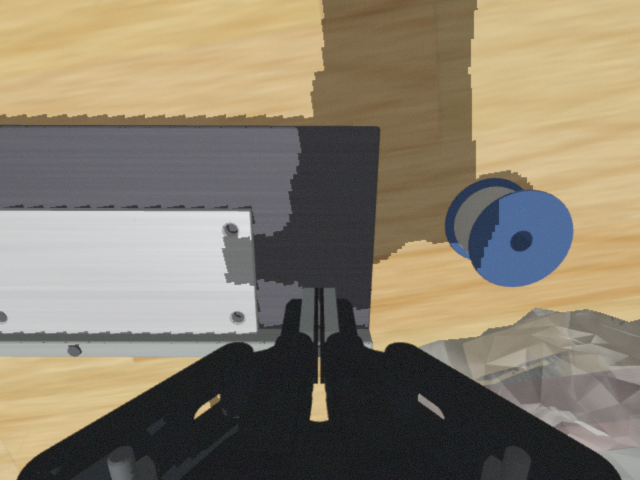

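The wrist view shows the plate flush along the fence, its +y end at column ~255 (corners (252,210) and (258,332)), matching the predicted corners. The shut fingers are just beyond it, and the spool at (520,235) is clear. I lower them.

Emit:
apply_moves(plan=[[[0,0,0,0.1,0,0.4,255],[0,0,0,0,0,0.3,255],[0,0,0,0,0,0.2,255],[0,0,0,0,0,0.05,255],[0,0,0,0,0,0,255]]])

```text
clock: 9.47
eef_pos: [0.5838, 0.1209, 0.047]
eef_rot: [0.079, 0.997, -0.0, -0.001]
ft_force: [0.4, -0.9, -0.2]
finger_gap: -0.0005
gripper_force: 0.0
```

```bash
python3 s.py
```

```text
t 9.47 ledge xy 13.9 127.0 z 47.0 yaw rel -0.17 tilt [-0.002 -0.001] F [ 0.35 -0.93 -0.19] gap -0.5
```

Emit:
apply_moves(plan=[[[0,0,0,0,-0.2,0,255],[0,0,0,0,-0.2,0,255],[0,0,0,0,-0.2,0,255],[0,0,0,0,-0.2,0,255],[0,0,0,0,-0.2,0,255]]])

```text
clock: 9.88
eef_pos: [0.5799, 0.0912, 0.0483]
eef_rot: [0.079, 0.997, 0.0, 0.0]
ft_force: [0.9, 1.9, -0.1]
finger_gap: -0.0001
gripper_force: 0.7
```

Emit:
apply_moves(plan=[[[0,0,0,0,-0.2,0,255],[0,0,0,0,-0.2,0,255],[0,0,0,0,-0.2,0,255],[0,0,0,0,-0.2,0,255],[0,0,0,0,-0.2,0,255]]])

```text
clock: 10.3
eef_pos: [0.5752, 0.062, 0.0482]
eef_rot: [0.078, 0.997, 0.0, 0.0]
ft_force: [0.1, 2.5, 1.1]
finger_gap: -0.0004
gripper_force: 0.9
```

```bash
python3 s.py
```

```text
t 10.3 ledge xy 14.4 67.5 z 48.2 yaw rel -0.11 tilt [0. 0.] F [0.08 2.51 1.08] gap -0.4
```

Emit:
apply_moves(plan=[[[0,0,0,0,-0.2,0.02,255],[0,0,0,0,-0.2,0,255],[0,0,0,0,-0.2,0,255],[0,0,0,0,-0.2,0,255],[0,0,0,0,-0.2,0,255]]])

```text
clock: 10.72
eef_pos: [0.5702, 0.032, 0.0473]
eef_rot: [0.078, 0.997, -0.0, -0.0]
ft_force: [0.7, 1.7, 0.7]
finger_gap: -0.0001
gripper_force: 0.8
```

Emit:
apply_moves(plan=[[[0,0,0,0,-0.2,0,255],[0,0,0,0,-0.2,0,255],[0,0,0,0,-0.2,0,255],[0,0,0,0,-0.2,0,255],[0,0,0,0,-0.2,0,255]]])

```text
clock: 11.13
eef_pos: [0.5655, 0.0024, 0.0473]
eef_rot: [0.078, 0.997, -0.0, -0.0]
ft_force: [-0.0, 1.3, 0.3]
finger_gap: 0.0002
gripper_force: 0.6
```

Emit:
apply_moves(plan=[[[0,0,0,0,-0.2,0,255],[0,0,0,0,-0.2,0,255],[0,0,0,0,-0.2,0,255],[0,0,0,0,-0.1,0,255],[0,0,0,0,-0.05,0,255]]])

```text
clock: 11.55
eef_pos: [0.562, -0.0201, 0.0473]
eef_rot: [0.079, 0.997, -0.0, -0.0]
ft_force: [-0.1, 1.5, -0.0]
finger_gap: 0.0001
gripper_force: 0.5
```

```bash
python3 s.py;  python3 - <<'E'
from h import *
c=bot.capture("wrist"); cv2.imwrite("pics/w4.png",c["image"])
E
```

```text
t 11.55 ledge xy 14.1 -15.6 z 47.3 yaw rel -0.18 tilt [-0. -0.] F [-0.12  1.54 -0.03] gap 0.1
```

View pics/w4.png

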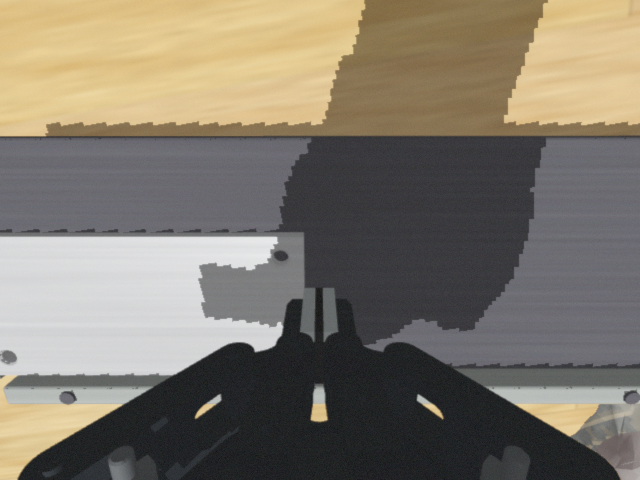

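The wrist view shows the plate still flush and square, with its +y end vertical at column 304 and touching the finger. I measure how far it still has to go.

```bash
python3 - <<'E'
from h import *
c=bot.capture("wrist"); a=np.radians(-8.87)
for uv in((304,236),(304,280),(100,236),(5,372)):
    d=ray(c,uv,.051)[:2]*1000-[550.5,-2.5]; print(uv,round(d@[np.cos(a),np.sin(a)],1),round(d@[-np.sin(a),np.cos(a)],1))
E
```

```text
(304, 236) -21.0 -23.1
(304, 280) -0.7 -23.5
(100, 236) -21.2 -108.5
(5, 372) 47.4 -167.7
```

Emit:
apply_moves(plan=[[[0,0,0,0,-0.2,0,255],[0,0,0,0,-0.2,0,255],[0,0,0,0,-0.15,0,255],[0,0,0,0,-0.15,0,255],[0,0,0,0,-0.1,0,255]]])

```text
clock: 12.07
eef_pos: [0.5583, -0.0438, 0.0474]
eef_rot: [0.079, 0.997, -0.0, -0.0]
ft_force: [-0.4, 0.6, -0.2]
finger_gap: -0.0003
gripper_force: 0.4
```

Emit:
apply_moves(plan=[[[0,0,0,0,-0.05,0,255],[0,0,0,0,-0.03,0,255],[0,0,0,0,0,0,255],[0,0,0,0,0.2,0,255],[0,0,0,0,0.2,0,255]]])

```text
clock: 12.48
eef_pos: [0.5601, -0.0332, 0.0475]
eef_rot: [0.079, 0.997, -0.0, 0.0]
ft_force: [0.0, 0.2, 0.8]
finger_gap: 0.0001
gripper_force: 0.0
```

Emit:
apply_moves(plan=[[[0,0,0,0,0,-0.6,255],[0,0,0,0,0,-1,255],[0,0,0,0,0,-1,255],[0,0,0,0,0,-1,255],[0,0,0,0.3,0,-1,255]]])

```text
clock: 12.9
eef_pos: [0.5522, -0.0312, 0.1869]
eef_rot: [0.078, 0.997, -0.0, 0.001]
ft_force: [0.3, 0.3, 0.9]
finger_gap: -0.0003
gripper_force: 0.0
```

Emit:
apply_moves(plan=[[[0,0,0,1,0.5,0,255],[0,0,0,1,0.5,0,255],[0,0,0,0.5,0.5,0,255],[0,0,0,0,0,0,255],[0,0,0,0,0,0,255]]])

```text
clock: 13.32
eef_pos: [0.4839, 0.0259, 0.1858]
eef_rot: [0.077, 0.997, 0.0, 0.0]
ft_force: [0.4, 0.1, -0.4]
finger_gap: -0.0002
gripper_force: 0.0
```

```bash
python3 s.py; python3 - <<'E'
from h import *
for n in("wrist","top"):
    c=bot.capture(n); cv2.imwrite(f"pics/{n}5.png",c["image"]); np.save(f"{n}5.npy",c,allow_pickle=True)
E
```

```text
t 13.32 ledge xy -70.2 17.8 z 185.8 yaw rel 0.08 tilt [0.001 0.001] F [ 0.45  0.05 -0.35] gap -0.2
```

View pics/wrist5.png

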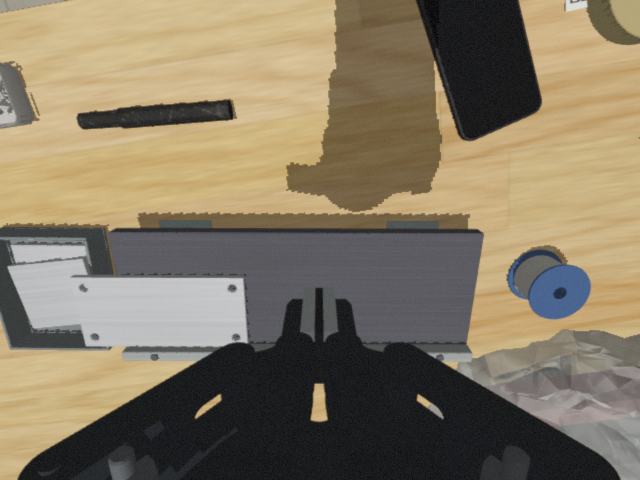

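View pics/top5.png

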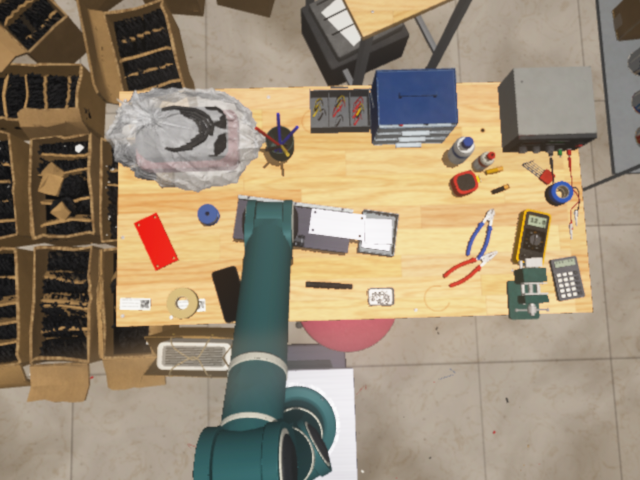

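The wrist view shows the plate along the fence and overhanging the bin end. Its corners are near (75,276), (246,277) and (247,342), and the ledge front edge runs from (110,230) to (483,232). The top view shows the bystanders unmoved. A numeric check comes next.

```bash
python3 - <<'E'
from h import *
c=np.load("wrist5.npy",allow_pickle=True).item(); a=np.radians(-8.87); im=c["image"]
hsv=cv2.cvtColor(im,cv2.COLOR_BGR2HSV)
def led(uv,z):
    d=ray(c,uv,z)[:2]*1000-[550.5,-2.5]; return np.array([d@[np.cos(a),np.sin(a)],d@[-np.sin(a),np.cos(a)]]).round(1)
g=cv2.cvtColor(im,cv2.COLOR_BGR2GRAY).astype(int)
# front edge of plate (dark->bright going down), front edge of ledge (bright wood/shadow->dark)
P=[];Q=[];E=[]
for u in range(120,236,8):
    r=np.arange(262,290); k=np.where(g[r,u]>170)[0]; P.append(led((u,r[k[0]]),.051))
    r=np.arange(224,240); Q.append(led((u,r[np.argmin(np.diff(g[r,u]))]+1),.045))
for v in range(285,335,6):
    r=np.arange(235,262); E.append(led((r[np.argmin(np.diff(g[v,r]))]+1,v),.051))
P,Q,E=map(np.array,(P,Q,E))
for n,A in(("plate front",P),("ledge front",Q)): print(n,A[:,0].mean().round(1),"slope",np.polyfit(A[:,1],A[:,0],1)[0].round(4))
print("plate end y",np.median(E[:,1]),"slope",np.polyfit(E[:,0],E[:,1],1)[0].round(4))
print("ledge +y end front",led((483,232),.045),"-y end",led((110,230),.045),"plate -y end",led((73,277),.051))
E
```

```text
plate front -20.7 slope -0.0014
ledge front -64.2 slope -0.001
plate end y -49.0 slope -0.0065
ledge +y end front [-60.9 155.9] -y end [ -62.3 -160.1] plate -y end [ -21.5 -196.3]
```

The plate is at about (14.5,-124) mm in the ledge frame, square within 0.01 rad, and the arm is clear. I hand it in.

```bash
python3 -c "
from bench import bot
print(bot.hand_in())"
```

```text
the job is handed in; nothing more can be done
None
```

I've handed the job in, but the judge's result wasn't returned. By my last camera measurement the plate lies flush and square (within 0.01 rad) against the fence, sticking out about 4 cm past the bin end, and nothing else looked moved.

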